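# Set out the counter board

## Task

Set out the wooden counter board; its front row is the one nearer the robot, and the tall jar and the tealight at the two ends of that row stay where they are. Stand one of the two short glass jars in the front recess between them and the other short jar squarely on top of it, put the kitchen timer in the back recess directly behind the tealight, and the small white flavouring bottle in the back recess directly behind the tall jar. Everything ends upright, centred in its recess and let go, and the mugs, the measuring cup, the tub and the rest are left undisturbed.

Things in the scene. Friction and masses are not known exactly. Their poses are not given: they have to be found in the camera images.
- board: Fixed wooden board, 188 (x) x 276 (y) x 12 mm, six round recesses 74 mm wide, 4 mm deep (floor 8 mm above the table). Origin: centre of its underside; +x away from the robot, +y to its left, turned by up to 0.3 rad. Recess centres: front row x = -44 mm, back row x = +44 mm; y = +88, 0, -88 mm. Tall jar and tealight are at the front row's ends, either way round; the other four recesses are empty.
- tall_jar: Slim tall glass spice jar with pale contents and a grey steel lid, 42 mm across, 85 mm tall; it stands in one end recess of the board's front row and stays there. Origin: centre of its underside, z up.
- tealight: Tealight candle in a metal cup, 38 mm across, 17 mm tall; it lies in the other end recess of the board's front row and stays there. Origin: centre of its underside, z up.
- short_jar_1: Short glass spice jar with light yellow contents and a flat grey steel lid, 47 mm across, 69 mm tall, 0.12 kg; beside the board at the start. Grasp round the glass. Origin: centre of its underside, z up. The two short jars are interchangeable.
- short_jar_2: Short glass spice jar with dark grey contents and a flat grey steel lid, 47 mm across, 69 mm tall, 0.12 kg; beside the board at the start. Grasp round the glass. Origin: centre of its underside, z up.
- timer: Round wind-up kitchen timer, cream base 62 mm across and 20 mm tall, red dial above it 58 mm across to the grip (it does not turn here), 49 mm tall overall, 0.11 kg; beside the board at the start. Grasp across the dial, 21 to 45 mm above its underside. Origin: centre of its underside, z up.
- flavour_bottle: Small round white plastic bottle with a brown band and white cap, 84 mm tall; body 40 mm across up to 66 mm, cap 26 mm across above; 0.06 kg; beside the board at the start. Grasp round the body. Origin: centre of its underside, z up.
- mug: Empty white mug with a handle, 82 x 112 x 94 mm, standing behind the board; a bystander, leave it. Origin: centre of its outline at the underside.
- measuring_cup: Steel measuring cup with a flat handle, 68 x 136 x 33 mm, behind and left of the board; a bystander, leave it. Origin: centre of its outline at the underside.
- tub: Lidded plastic tub, 130 x 122 x 48 mm, behind the board to the right; a bystander, leave it. Origin: centre of its outline at the underside.

How it is judged:
At the end, for the whole second after the job is handed in: Timer behind tealight, bottle behind tall jar, a short jar in the front middle: each within 15 mm of its recess centre in board x and y, seated, upright within 5 degrees; other short jar upright on it, within 12 mm. Tall jar, tealight upright, within 12 mm of their start. All released, at rest (((y of tealight in the frame of board above 0 m and x of timer in the frame of board between 0.029 and 0.059 m and y of timer in the frame of board between 0.073 and 0.103 m and z of timer in the frame of board between 0.005 and 0.0105 m and angle between timer's own z axis and vertical below 0.09 rad) or (y of tealight in the frame of board below 0 m and x of timer in the frame of board between 0.029 and 0.059 m and y of timer in the frame of board between -0.103 and -0.073 m and z of timer in the frame of board between 0.005 and 0.0105 m and angle between timer's own z axis and vertical below 0.09 rad)) and ((y of tall_jar in the frame of board above 0 m and x of flavour_bottle in the frame of board between 0.029 and 0.059 m and y of flavour_bottle in the frame of board between 0.073 and 0.103 m and z of flavour_bottle in the frame of board between 0.005 and 0.0105 m and angle between flavour_bottle's own z axis and vertical below 0.09 rad) or (y of tall_jar in the frame of board below 0 m and x of flavour_bottle in the frame of board between 0.029 and 0.059 m and y of flavour_bottle in the frame of board between -0.103 and -0.073 m and z of flavour_bottle in the frame of board between 0.005 and 0.0105 m and angle between flavour_bottle's own z axis and vertical below 0.09 rad)) and ((x of short_jar_1 in the frame of board between -0.059 and -0.029 m and y of short_jar_1 in the frame of board between -0.015 and 0.015 m and z of short_jar_1 in the frame of board between 0.005 and 0.0105 m and angle between each of short_jar_1, short_jar_2's own z axis and vertical below 0.09 rad and horizontal distance between short_jar_1 and short_jar_2 below 0.012 m and z of short_jar_2 in the frame of short_jar_1 between 0.065 and 0.073 m) or (x of short_jar_2 in the frame of board between -0.059 and -0.029 m and y of short_jar_2 in the frame of board between -0.015 and 0.015 m and z of short_jar_2 in the frame of board between 0.005 and 0.0105 m and angle between each of short_jar_2, short_jar_1's own z axis and vertical below 0.09 rad and horizontal distance between short_jar_2 and short_jar_1 below 0.012 m and z of short_jar_1 in the frame of short_jar_2 between 0.065 and 0.073 m)) and distance of each of tall_jar, tealight from where it was at the start of the episode below 0.012 m and angle between each of tall_jar, tealight's own z axis and vertical below 0.09 rad and linear speed of each of short_jar_1, short_jar_2, timer, flavour_bottle below 0.02 m/s and contact force between each of short_jar_1, short_jar_2, timer, flavour_bottle and the fingers below 0.1 N); the robot touches nothing.
It fails at once if the tall jar or the tealight is lifted or pushed out of place by more than 25 mm (distance of any of tall_jar, tealight from where it was at the start of the episode above 0.025 m).
It fails at once if the mug, the measuring cup or the tub is pushed more than 20 mm (distance of any of mug, measuring_cup, tub from where it was at the start of the episode above 0.02 m).
It also fails if it takes over 112 s, if anything falls off the work surface, if the arm or the gripper's body presses on something with over 40 N, if the wrist force passes 120 N, or if a joint passes its speed limit or range.

## Robot

A 7-joint arm with a two-finger parallel gripper is mounted at the origin on a cart in front of the work surface, level with it; the furniture and walls round the work are solid. World frame = base frame: x ahead of the robot, y to its left, z up, the work surface at z = 0. Lengths are in m, angles in rad, forces in N, time in s.
With the tool pointing down it reaches from about 0.425 to 0.95 m from the base axis. Payload 4.7 kg.
Tool frame: the origin (TCP) lies on the centre line of the jaws, within the pads' length; the fingertips stand robot.nose_length ahead of it and the grasp point (between the pads) lies 8 mm behind it (robot.nose_length is the distance from the TCP to the fingertips, in m); z points along the fingers, y is the line along which they close (so a half turn about z gives the same grasp; the last joint's range is limited). The gripper opens to 85 mm and grips with 20 to 120 N. Pads are 22 mm wide; open, the fingers measure 114 mm over their backs; the gripper's body (76 mm by 85 mm) begins 54 mm behind the grasp point. The pads swing forward as they close: fully open they stand 13 mm farther back than shut.
Start: joints at [-1.227, 0.469, -0.049, 1.532, 0.024, 1.141, -0.082], TCP at [0.246, 0.629, 0.209] pointing down, gripper open.
Joint ranges: [-2.59, 2.59], [-0.33, 1.99], [-1.39, 1.29], [0.1, 2.45], [-1.04, 4.18], [0.21, 1.99], [-2.66, 2.66]. Speed limits (rad/s): [2.57, 2.57, 3.14, 3.14, 3.14, 3.14, 3.14].

## Interface

Orientations are given as [roll, pitch, yaw] about the fixed x, y, z axes, in that order (R = Rz(yaw) Ry(pitch) Rx(roll)).
In Python, from plant import robot gives the robot as it stands. Calls block until the motion is done:
- robot.goto(position, orientation): joint-space move of the TCP to a pose.
- robot.move_straight(position, vel=0.15, attitude=None, contact_N=None): straight line of the TCP; attitude=None keeps the orientation; vel is the mean speed in m/s. With contact_N (N) it stops when the force on the tool has changed by that much, and returns True; else False.
- robot.move_joints(angles): joint-space move.
- robot.grip(opening, strength=None): opening from 0.0 (shut) to 1.0 (fully open); strength is the grip in N (None keeps the last); returns when the fingers have stopped.
- robot.sleep(seconds).
- robot.inverse_kinematics(position, orientation): joint angles nearest the present ones, or None.
- robot.sense(): the state.
- robot.grab_frame(name): name is "scene" or "side" or "wrist"; returns a dict with "image" (420x560x3 uint8, red, green, blue), "range_z" (420x560 float32, m along the optical axis (not along the pixel's ray), 0 where there is no reading), "fx", "fy", "cx", "cy" (pixels), "R" (3x3) and "t" (3): a world point X has camera coordinates R X + t. Camera axes: x right, y down, z forward; pixel columns grow to the right and rows downward; lengths in m; the calibration is good to about 2 mm. The wrist camera is an equidistant fisheye: a pixel r from the principal point sees the ray r / f radians off the axis. A picture is of the moment at which its call begins.
A pose or a line that the arm cannot do raises robot.IKError and nothing moves.
- robot.close_job(): hands the job in; it is judged then, once.
The state is a dict: "t": time; "joint_pos": joint angles; "joint_velocities": joint speeds; "effort": joint torques, N m; "tcp_pos": TCP position; "tcp_rot": TCP orientation; "wrist_force": force on the tool from outside, world axes, zero at the start; "torque": the same for the moment, N m; "opening": opening from 0.0 (shut) to 1.0 (fully open); "gripper_force": force on a finger pad.
Only numpy, scipy, OpenCV 4.12 (cv2) and the standard library are available. Lean on these libraries where they do the work, as an engineer would, in place of code of your own. Each camera call takes 0.05 s, during which the arm holds its last target. There are 200 camera calls.

## Working session

There is one attempt and no reset: what is moved stays moved. The work goes in short steps, each a Python script; the robot and the scene stay as the last script left them, time stands still between calls to the robot, and variables do not carry over. Pictures are saved under pics/ and viewed, at most 14 in all, crops included, and the job is handed in when it is done.

```bash
ls; mkdir -p pics; python3 - <<'E'
from plant import robot
import cv2,numpy as np
print(robot.nose_length, robot.sense())
for n in ("scene","side"):
    f=robot.grab_frame(n); np.savez(f"pics/{n}0.npz",**f)
    cv2.imwrite(f"pics/{n}0.png",f["image"][...,::-1])
    print(n,f["fx"],f["fy"],f["cx"],f["cy"],f["R"],f["t"],(f["range_z"]>0).mean())
E
```

```text
pics
0.011 {'t': 0.0, 'joint_pos': array([-1.22691396,  0.46948062, -0.04858427,  1.53369563,  0.02407716,
        1.14096446, -0.08229082]), 'joint_velocities': array([-9.40848405e-04, -4.40019308e-05, -5.33272703e-04,  2.58385101e-04,
       -1.48293143e-03, -7.39219053e-04,  8.25779567e-04]), 'effort': array([-4.23886622e-04, -5.10293162e+01, -4.69487510e-02, -2.37714100e+01,
        1.06312978e-02,  7.46437989e-03, -1.30880770e-05]), 'tcp_pos': array([0.24560551, 0.62806623, 0.20823427]), 'tcp_rot': array([-3.13962993e+00,  5.46566183e-05,  2.76883214e+00]), 'wrist_force': array([-0.64056435,  0.97978208,  0.0842507 ]), 'torque': array([-0.00491137,  0.04786138,  0.01095747]), 'gripper_force': 0.0, 'opening': 0.9971699980568787}
scene 409.8183413379001 409.8183413379001 277.35399445771253 213.7803100106956 [[ 0.66609437 -0.7457234  -0.01465924]
 [-0.55477069 -0.48220345 -0.67801867]
 [ 0.49854565  0.45975694 -0.73489849]] [-0.38627589  0.37559942  0.7226361 ] 0.9959481292517007
side 439.6150152290656 439.6150152290656 284.521115351447 209.86529932026139 [[-0.95783292 -0.2873221   0.00145474]
 [-0.19069173  0.63189701 -0.75122755]
 [ 0.21492503 -0.71982788 -0.66004171]] [0.59765201 0.14783219 1.01691507] 0.9961224489795918
```

View pics/scene0.png

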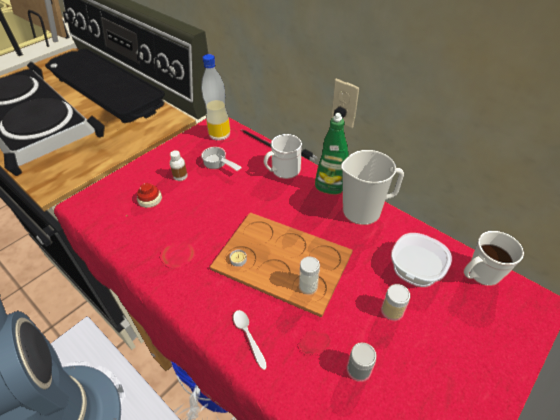

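View pics/side0.png

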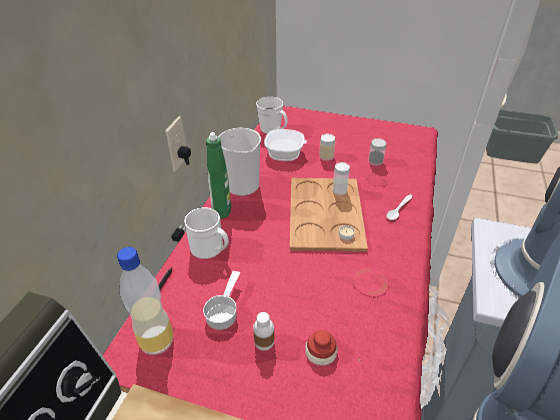

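The scene view shows the board with corners near (250,215), (355,248), (322,312), (210,265). The tealight is at (237,257), the tall jar (310,275), the timer (149,194), the bottle (178,165), and the short jars at (396,302) and (362,362). The side view agrees: timer (321,347), bottle (264,331), jars (328,147) and (377,152). Next I measure each one in both views.

```bash
cat > h.py <<'E'
import numpy as np,cv2
def cloud(f):
    v,u=np.mgrid[0:420,0:560]; z=f["range_z"]
    C=np.stack([(u-f["cx"])/f["fx"]*z,(v-f["cy"])/f["fy"]*z,z],-1)
    return (C-f["t"])@f["R"]
def circ(p):  # least-squares circle
    A=np.c_[2*p,np.ones(len(p))]; s=np.linalg.lstsq(A,(p**2).sum(1),rcond=None)[0]
    return s[0],s[1],np.sqrt(s[2]+s[0]**2+s[1]**2)
E
python3 - <<'E'
from h import *
seeds={"scene":dict(timer=(149,186),bottle=(177,160),jarA=(396,296),jarB=(362,356),tall=(310,268),tea=(237,257)),
"side":dict(timer=(321,340),bottle=(264,325),jarA=(328,147),jarB=(377,150),tall=(342,175),tea=(346,234))}
cl={}
for n in seeds:
    f=dict(np.load(f"pics/{n}0.npz")); P=cloud(f); cl[n]=(P,f["image"])
    im=f["image"].astype(int)
    tb=(im[...,0]>120)&(im[...,1]<60)&(P[...,2]<.02)&(P[...,2]>-.02)
    print(n,"table z",np.median(P[tb][:,2]), "cam",-f["R"].T@f["t"])
    for k,(u,v) in seeds[n].items():
        c=np.median(P[v-2:v+3,u-2:u+3].reshape(-1,3),0)
        near=P[(np.hypot(*(P[...,:2]-c[:2]).transpose(2,0,1))<.055)&(P[...,2]>(.02 if k not in("tall","tea") else .018))&(P[...,2]<.12)]
        zt=np.percentile(near[:,2],97); top=near[near[:,2]>zt-.006]
        (x,y),r=cv2.minEnclosingCircle(top[:,:2].astype(np.float32))
        b=near[:,:2].astype(np.float32); (x2,y2),r2=cv2.minEnclosingCircle(b)
        print(n,k,"seed",c.round(3),"ztop",round(zt,4),"top c",round(x,4),round(y,4),"d",round(2*r,4),len(top),"| all",round(x2,4),round(y2,4),round(2*r2,4))
    hsv=cv2.cvtColor(f["image"],cv2.COLOR_RGB2HSV)
    m=(hsv[...,0]>8)&(hsv[...,0]<25)&(hsv[...,1]>90)&(P[...,2]>.004)&(P[...,2]<.018)&(P[...,0]>.3)&(P[...,0]<1)
    m=cv2.morphologyEx(m.astype(np.uint8),cv2.MORPH_OPEN,np.ones((3,3)))
    N,L,S,_=cv2.connectedComponentsWithStats(m); i=1+S[1:,4].argmax()
    b=P[L==i]; r=cv2.minAreaRect((b[:,:2]*1000).astype(np.float32)); print("board",r,"z top",np.percentile(b[:,2],[5,50,95]))
E
```

```text
scene table z 0.0010609684875198372 cam [ 0.10540066 -0.4391766   0.78006509]
scene timer seed [0.455 0.334 0.05 ] ztop 0.0515 top c 0.448 0.3416 d 0.0324 85 | all 0.4463 0.3391 0.0589
scene bottle seed [0.557 0.343 0.067] ztop 0.0851 top c 0.5611 0.354 d 0.0292 52 | all 0.5606 0.3512 0.04
scene jarA seed [ 0.577 -0.32   0.069] ztop 0.0711 top c 0.5844 -0.32 d 0.0452 364 | all 0.5835 -0.3204 0.0473
scene jarB seed [ 0.429 -0.338  0.069] ztop 0.0713 top c 0.4345 -0.3372 d 0.0458 487 | all 0.434 -0.3381 0.0474
scene tall seed [ 0.503 -0.159  0.094] ztop 0.0952 top c 0.511 -0.1536 d 0.0422 259 | all 0.5094 -0.1526 0.0428
scene tea seed [0.46  0.016 0.018] ztop 0.0254 top c 0.4606 0.0154 d 0.0397 102 | all 0.4608 0.0156 0.0404
board ((529.048583984375, -59.464996337890625), (190.49058532714844, 276.9997253417969), 15.306084632873535) z top [0.0070621  0.01116114 0.01462857]
side table z 0.0018633953852520973 cam [0.38208065 0.81030773 0.78139254]
side timer seed [0.448 0.349 0.051] ztop 0.0523 top c 0.4467 0.3411 d 0.0344 204 | all 0.4471 0.3442 0.0594
side bottle seed [0.555 0.364 0.074] ztop 0.0864 top c 0.5599 0.355 d 0.0261 127 | all 0.5605 0.3558 0.0407
side jarA seed [ 0.577 -0.3    0.05 ] ztop 0.0726 top c 0.5853 -0.3202 d 0.0462 100 | all 0.5854 -0.3164 0.0523
side jarB seed [ 0.433 -0.318  0.055] ztop 0.0727 top c 0.4364 -0.3389 d 0.0516 112 | all 0.4364 -0.3375 0.0542
side tall seed [ 0.505 -0.135  0.078] ztop 0.0962 top c 0.5093 -0.1509 d 0.0431 120 | all 0.5007 -0.1551 0.0624
side tea seed [0.459 0.021 0.02 ] ztop 0.0266 top c 0.4605 0.0147 d 0.0412 76 | all 0.4537 0.0085 0.0578
board ((528.448486328125, -59.96028137207031), (187.35391235351562, 281.576171875), 15.177760124206543) z top [0.00806436 0.01229275 0.0159441 ]
```

Both views agree to about 2 mm, and the heights, diameters and board size match the text. The tealight is at the board's +y end. Next I check finger clearance and IK for each grasp direction.

```bash
cat >> h.py <<'E'
BC=np.array([.5288,-.0597]); BA=np.radians(15.25)
def b2w(x,y): c,s=np.cos(BA),np.sin(BA); return BC+[c*x-s*y,s*x+c*y]
OBJ=dict(timer=(.447,.3415),bottle=(.5605,.3545),jarA=(.585,-.320),jarB=(.4355,-.338))
DST=dict(timer=b2w(.044,.088),bottle=b2w(.044,-.088),jar=b2w(-.044,0))
E
python3 - <<'E'
from h import *
from plant import robot
Q=np.concatenate([cloud(dict(np.load(f"pics/{n}0.npz"))).reshape(-1,3) for n in("scene","side")])
for D,zmin in((OBJ,.012),(DST,.025)):
  for k,c in D.items():
    c=np.array(c); r=np.hypot(*(Q[:,:2]-c).T)
    out=[]
    for a in range(0,180,15):   # a = closing-line angle, deg
        d=np.array([np.cos(np.radians(a)),np.sin(np.radians(a))]); q=(Q[:,:2]-c)
        s,t=np.abs(q@d),np.abs(q@[-d[1],d[0]])
        n=((Q[:,2]>zmin)&(Q[:,2]<.3)&(s<.07)&(t<.025)&(r>.036)).sum()
        nb=((Q[:,2]>.085)&(Q[:,2]<.3)&(s<.055)&(t<.055)&(r>.036)).sum()
        ik=[robot.inverse_kinematics([*c,.03],[np.pi,0,np.radians(a+o)]) is not None for o in(90,-90)]
        out.append((a,int(n),int(nb),*map(int,ik)))
    print(k,c.round(3),"near tall:",r[(Q[:,2]>.06)&(r>.036)&(Q[:,2]<.3)].min().round(3),out)
E
```

```text
timer [0.447 0.342] near tall: 0.098 [(0, 0, 0, 1, 1), (15, 0, 0, 1, 1), (30, 0, 0, 1, 1), (45, 0, 0, 1, 1), (60, 0, 0, 1, 1), (75, 0, 0, 1, 1), (90, 0, 0, 1, 1), (105, 0, 0, 1, 1), (120, 0, 0, 1, 1), (135, 0, 0, 1, 1), (150, 0, 0, 1, 1), (165, 0, 0, 1, 1)]
bottle [0.56  0.354] near tall: 0.182 [(0, 0, 0, 1, 1), (15, 0, 0, 1, 1), (30, 0, 0, 1, 1), (45, 0, 0, 1, 1), (60, 0, 0, 1, 1), (75, 0, 0, 1, 1), (90, 0, 0, 1, 1), (105, 0, 0, 1, 1), (120, 0, 0, 1, 1), (135, 0, 0, 1, 1), (150, 0, 0, 1, 1), (165, 0, 0, 1, 1)]
jarA [ 0.585 -0.32 ] near tall: 0.129 [(0, 30, 0, 1, 1), (15, 34, 0, 1, 1), (30, 14, 0, 1, 1), (45, 0, 0, 1, 1), (60, 0, 0, 1, 1), (75, 0, 0, 1, 1), (90, 0, 0, 1, 1), (105, 0, 0, 1, 1), (120, 0, 0, 1, 1), (135, 0, 0, 1, 1), (150, 0, 0, 1, 1), (165, 22, 0, 1, 1)]
jarB [ 0.436 -0.338] near tall: 0.128 [(0, 0, 0, 1, 1), (15, 0, 0, 1, 1), (30, 0, 0, 1, 1), (45, 0, 0, 1, 1), (60, 0, 0, 1, 1), (75, 0, 0, 1, 1), (90, 0, 0, 1, 1), (105, 0, 0, 1, 1), (120, 0, 0, 1, 1), (135, 0, 0, 1, 1), (150, 0, 0, 1, 1), (165, 0, 0, 1, 1)]
timer [0.548 0.037] near tall: 0.171 [(0, 3, 0, 1, 1), (15, 0, 0, 1, 1), (30, 2, 0, 1, 1), (45, 0, 0, 1, 1), (60, 0, 0, 1, 1), (75, 0, 0, 1, 1), (90, 0, 0, 1, 1), (105, 0, 0, 1, 1), (120, 0, 0, 1, 1), (135, 0, 0, 1, 1), (150, 0, 0, 1, 1), (165, 0, 0, 1, 1)]
bottle [ 0.594 -0.133] near tall: 0.066 [(0, 57, 0, 1, 1), (15, 57, 0, 1, 1), (30, 33, 0, 1, 1), (45, 0, 12, 1, 1), (60, 0, 33, 1, 1), (75, 0, 0, 1, 1), (90, 0, 0, 1, 1), (105, 0, 0, 1, 1), (120, 0, 0, 1, 1), (135, 0, 12, 1, 1), (150, 0, 33, 1, 1), (165, 32, 0, 1, 1)]
jar [ 0.486 -0.071] near tall: 0.061 [(0, 0, 0, 1, 1), (15, 0, 0, 1, 1), (30, 0, 0, 1, 1), (45, 0, 13, 1, 1), (60, 0, 62, 1, 1), (75, 40, 26, 1, 1), (90, 189, 0, 1, 1), (105, 249, 0, 1, 1), (120, 203, 0, 1, 1), (135, 65, 13, 1, 1), (150, 0, 62, 1, 1), (165, 0, 26, 1, 1)]
```

```bash
cat >> h.py <<'E'
from plant import robot
H=.25
def ori(a):
    j=lambda y: abs(robot.inverse_kinematics([.52,.0,.2],[np.pi,0,y])[6])
    return [np.pi,0,min((np.radians(a+o) for o in(90,-90)),key=j)]
def pick(p,a,z,N=40):
    o=ori(a); robot.grip(1.0)
    robot.goto([*p,z+.12],o); robot.move_straight([*p,z],vel=.12)
    robot.grip(0.0,N); s=robot.sense()
    print("grip",s["opening"]*85,s["gripper_force"],"tcp",s["tcp_pos"].round(4))
    robot.move_straight([*p,H],vel=.25); s=robot.sense(); print("lifted",s["opening"]*85,s["gripper_force"],s["wrist_force"].round(2),s["t"])
def place(p,a,z):   # z: TCP height at which the object should just seat
    o=ori(a); robot.move_straight([*p,H],vel=.25,attitude=o)
    robot.move_straight([*p,z+.012],vel=.15)
    hit=robot.move_straight([*p,z-.006],vel=.03,contact_N=5); s=robot.sense()
    print("seat",hit,"tcp",s["tcp_pos"].round(4),"expected z",z,s["wrist_force"].round(2))
    robot.grip(1.0); robot.move_straight([*p,H],vel=.25); print("t",robot.sense()["t"])
E
python3 - <<'E'
from h import *
pick(OBJ["timer"],105,.031)
f=robot.grab_frame("side"); cv2.imwrite("pics/t1.png",f["image"][...,::-1])
E
```

```text
grip -0.37160299536266744 0.0 tcp [0.447  0.3415 0.031 ]
lifted 0.10666213759559463 0.0 [ 0.   -0.15 -0.64] 4.7833
```

View pics/t1.png

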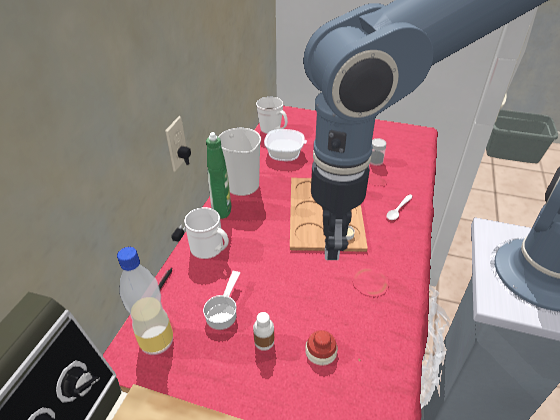

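The gripper shut on nothing, and the timer still stands at about (321,347), much as before. I'll measure where it is now.

```bash
cat >> h.py <<'E'
def look(name,p,rad,zlo,zhi=.3):
    f=robot.grab_frame(name); P=cloud(f); m=(np.hypot(*(P[...,:2]-np.array(p)).transpose(2,0,1))<rad)&(P[...,2]>zlo)&(P[...,2]<zhi)
    q=P[m]; (x,y),r=cv2.minEnclosingCircle(q[:,:2].astype(np.float32)); return f,q,(round(x,4),round(y,4),round(2*r,4),round(float(np.percentile(q[:,2],97)),4))
E
python3 - <<'E'
from h import *
for n in("scene","side"):
    for zl,zh in((.008,.018),(.022,.03),(.03,.038),(.038,.044),(.045,.06)): print(n,zl,look(n,OBJ["timer"],.07,zl,zh)[2])
s=robot.sense(); print(s["tcp_pos"],s["tcp_rot"],s["joint_pos"].round(2))
f=robot.grab_frame("wrist"); cv2.imwrite("pics/w1.png",f["image"][...,::-1])
X=np.array([*OBJ["timer"],.05]); c=f["R"]@X+f["t"]; th=np.arctan2(np.hypot(*c[:2]),c[2]); print(c,f["cx"]+f["fx"]*th*c[0]/np.hypot(*c[:2]),f["cy"]+f["fx"]*th*c[1]/np.hypot(*c[:2]))
E
```

```text
scene 0.008 (0.4469, 0.3406, 0.0631, 0.0178)
scene 0.022 (0.4465, 0.3379, 0.0574, 0.0297)
scene 0.03 (0.4477, 0.341, 0.0561, 0.0378)
scene 0.038 (0.4466, 0.3377, 0.0332, 0.0438)
scene 0.045 (0.449, 0.3414, 0.0326, 0.0527)
side 0.008 (0.4473, 0.3426, 0.0643, 0.0178)
side 0.022 (0.4467, 0.3429, 0.0589, 0.0297)
side 0.03 (0.4465, 0.3422, 0.0565, 0.0376)
side 0.038 (0.448, 0.3441, 0.0439, 0.0432)
side 0.045 (0.447, 0.3427, 0.033, 0.0527)
[0.44701339 0.34147832 0.24987919] [3.14139936e+00 1.28545864e-04 2.61806722e-01] [-1.19  0.27  0.58  1.78 -0.16  1.14 -1.87]
[-0.00059674 -0.03714619  0.37002847] 276.84085996537027 174.83117736182436
```

View pics/w1.png

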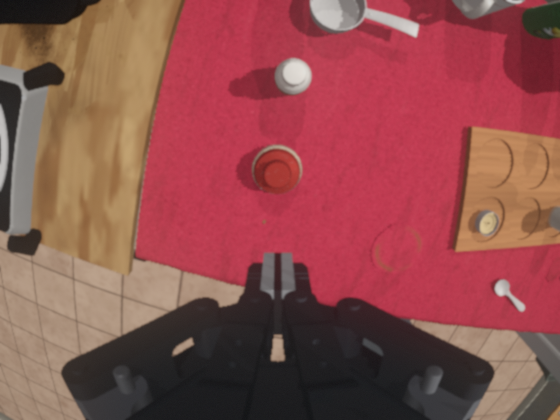

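The wrist view shows the timer at (277,172), where it was predicted (277,175). The closed fingertips are at (277,258). I'll check whether they lie where the TCP should project.

```bash
python3 - <<'E'
from h import *
f=robot.grab_frame("wrist"); print(f["R"].round(3),-f["R"].T@f["t"],f["fx"],f["cx"],f["cy"])
t=robot.sense()["tcp_pos"]
def pr(X):
    c=f["R"]@X+f["t"]; r=np.hypot(*c[:2]); th=np.arctan2(r,c[2]); return (f["cx"]+f["fx"]*th*c[0]/r,f["cy"]+f["fy"]*th*c[1]/r,c[2])
for dz in(.06,.0,-.011): print(dz,pr(t+[0,0,dz]))
z=f["range_z"]; print(z[250:340:10,270].round(3),z[250:340:10,285].round(3))
g=robot.grab_frame("side"); P=cloud(g); q=P[(np.hypot(*(P[...,:2]-t[:2]).transpose(2,0,1))<.06)&(P[...,2]>.15)&(P[...,2]<.3)]
print(len(q),"lowest gripper points side:",q[q[:,2].argsort()[:8]].round(3))
E
```

```text
[[ 0.259 -0.966  0.001]
 [-0.921 -0.247  0.301]
 [-0.29  -0.078 -0.954]] [0.52032773 0.36081355 0.41414456] 325.19226210127806 277.3635395799211 207.36734827139324
0.06 (np.float64(276.2612093051159), np.float64(312.7174926813095), np.float64(0.1220914868712365))
0.0 (np.float64(276.5318964106791), np.float64(248.783879020012), np.float64(0.1793166524107993))
-0.011 (np.float64(276.5663466894658), np.float64(240.92306505414538), np.float64(0.1898079327597192))
[0.454 0.144 0.135 0.128 0.12  0.111 0.108 0.112 0.114] [0.454 0.145 0.135 0.127 0.121 0.112 0.108 0.111 0.113]
137 lowest gripper points side: [[0.442 0.345 0.273]
 [0.444 0.345 0.273]
 [0.45  0.348 0.274]
 [0.453 0.349 0.274]
 [0.448 0.348 0.274]
 [0.438 0.345 0.274]
 [0.445 0.347 0.274]
 [0.447 0.347 0.274]]
```

The closed fingertips really stand about 25 mm above the reported TCP, where the text puts them 11 mm below it. That explains the miss: they closed above the knob. I'll settle the true tip height by touching the bare table gently.

```bash
python3 - <<'E'
from h import *
o=ori(105); p=[.44,.22]
robot.move_straight([*p,H],vel=.3,attitude=o); robot.move_straight([*p,.05],vel=.2)
try: print(robot.move_straight([*p,-.035],vel=.03,contact_N=4))
except Exception as e: print(repr(e))
s=robot.sense(); print(s["tcp_pos"],s["wrist_force"],s["opening"],s["t"])
f=robot.grab_frame("side"); P=cloud(f); d=np.hypot(*(P[...,:2]-np.array(p)).transpose(2,0,1))
v,u=np.where((d<.06)&(P[...,2]>.04)&(P[...,2]<.2)); cv2.imwrite("pics/tip.png",cv2.resize(f["image"][max(0,v.max()-70):v.max()+50,max(0,int(u.mean())-80):int(u.mean())+80,::-1],None,fx=4,fy=4))
robot.move_straight([*p,.1],vel=.2)
E
```

```text
True
[ 0.43997108  0.21997593 -0.02191559] [-1.47475704 -0.52170671  6.58897706] 0.0030526984751659313 9.2917
```

View pics/tip.png

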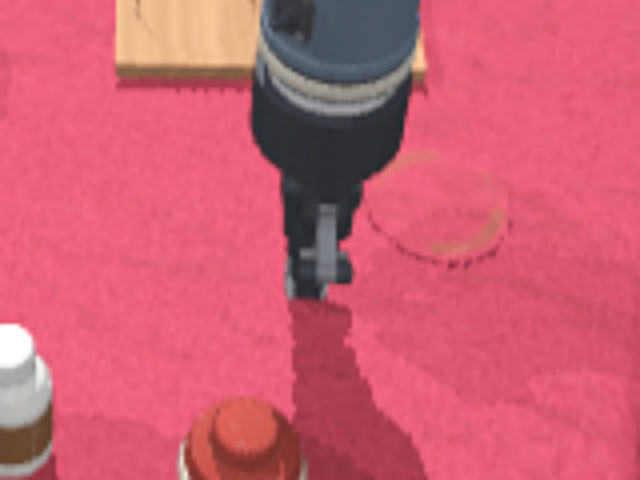

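The tips touch the table at a reported TCP z of -0.022, so they sit 22 mm behind the reported TCP rather than 11 mm ahead. I'll work from the measured tip height from here on.

```bash
cat >> h.py <<'E'
H=.2; TIP=.022   # measured: fingertip height (shut) = reported TCP z + TIP
E
python3 - <<'E'
from h import *
z=.0155-TIP
pick(OBJ["timer"],105,z)
if robot.sense()["opening"]*85>40: place(DST["timer"],105,z+.008)
for n in("scene","side"): print(n,look(n,DST["timer"],.05,.03)[2])
E
```

```text
grip 56.59256428126723 42.323800921440125 tcp [ 0.4473  0.342  -0.0056]
lifted 56.531311225680305 42.75302052497864 [ 0.05  0.88 -1.34] 13.9417
seat True tcp [0.5484 0.037  0.0024] expected z 0.0015000000000000013 [-0.88  0.18  5.98]
t 18.55
scene (0.5445, 0.0351, 0.0996, 0.2987)
side (0.5475, 0.0389, 0.0956, 0.2856)
```

```bash
python3 - <<'E'
from h import *
z=.018-TIP
pick(OBJ["bottle"],105,z)
if robot.sense()["opening"]*85>30: place(DST["bottle"],105,z+.008)
pick(OBJ["jarB"],15,z)
if robot.sense()["opening"]*85>35: place(DST["jar"],15,z+.008)
robot.goto([.50,-.30,.25],ori(15))
for k,zl,zh in(("timer",.035,.08),("bottle",.05,.12),("jar",.05,.1)):
    for n in("scene","side"): print(n,k,DST[k].round(4),look(n,DST[k],.04,zl,zh)[2])
for n in("scene","side"): cv2.imwrite(f"pics/{n}2.png",robot.grab_frame(n)["image"][...,::-1])
E
```

```text
grip 39.33857604817452 40.174153447151184 tcp [ 0.5609  0.3547 -0.0034]
lifted 39.0309120055899 40.238032937049866 [-0.89 -0.64 -1.04] 22.725
seat True tcp [ 0.5947 -0.133   0.0046] expected z 0.004 [-0.32  1.    3.78]
t 28.1167
grip 46.178174979521934 40.92009902000427 tcp [ 0.4357 -0.3383 -0.0034]
lifted 45.877767141165265 41.093847155570984 [ 0.86  0.02 -1.54] 32.5583
seat True tcp [ 0.4868 -0.0712  0.0043] expected z 0.004 [ 0.6  -0.36  2.47]
t 37.025
scene timer [0.5481 0.0368] (0.5484, 0.0356, 0.0566, 0.0595)
side timer [0.5481 0.0368] (0.5479, 0.0387, 0.057, 0.0602)
scene bottle [ 0.5944 -0.133 ] (0.5946, -0.1332, 0.0408, 0.0939)
side bottle [ 0.5944 -0.133 ] (0.5939, -0.1297, 0.0407, 0.0948)
scene jar [ 0.4863 -0.0713] (0.4869, -0.0723, 0.0476, 0.0792)
side jar [ 0.4863 -0.0713] (0.4862, -0.0689, 0.049, 0.0806)
```

View pics/side2.png

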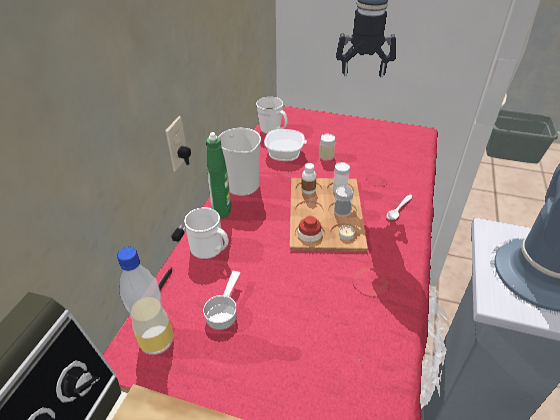

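The timer (311,231), bottle (309,180) and dark jar (343,200) stand upright in their recesses within about 2 mm. The tall jar and tealight have not moved. Next I stack the second jar.

```bash
python3 - <<'E'
from h import *
z=.018-TIP; J=np.array([.4867,-.0712])
pick(OBJ["jarA"],75,z)
if robot.sense()["opening"]*85>35: place(J,15,z+.077)
robot.goto([.50,-.30,.25],ori(15))
for k,p,zl,zh in(("timer",DST["timer"],.035,.08),("bottle",DST["bottle"],.05,.12),("jarlow",J,.05,.075),("jartop",J,.12,.17),("tall",(.510,-.152),.06,.11),("tea",(.4605,.015),.018,.04)):
    for n in("scene","side"): print(n,k,look(n,p,.035,zl,zh)[2])
for n in("scene","side"): cv2.imwrite(f"pics/{n}3.png",robot.grab_frame(n)["image"][...,::-1])
E
```

```text
grip 45.99897441601558 41.055538058280945 tcp [ 0.5855 -0.3203 -0.0032]
lifted 46.15394325954868 41.06918156147003 [-0.   -0.31 -1.1 ] 42.075
seat True tcp [ 0.4877 -0.0711  0.0738] expected z 0.073 [0.23 0.23 3.98]
t 46.0083
scene timer (0.5471, 0.0358, 0.0555, 0.0595)
side timer (0.5488, 0.0375, 0.0583, 0.0604)
scene bottle (0.5944, -0.1334, 0.0406, 0.094)
side bottle (0.5944, -0.1285, 0.0389, 0.095)
scene jarlow (0.4831, -0.0751, 0.0441, 0.0743)
side jarlow (0.4858, -0.0659, 0.0454, 0.0744)
scene jartop (0.4877, -0.0706, 0.048, 0.1484)
side jartop (0.4869, -0.0697, 0.0489, 0.1496)
scene tall (0.5092, -0.1519, 0.0438, 0.0953)
side tall (0.5116, -0.1523, 0.0448, 0.0964)
scene tea (0.4605, 0.0152, 0.0407, 0.0256)
side tea (0.4592, 0.0134, 0.0434, 0.0264)
```

View pics/scene3.png

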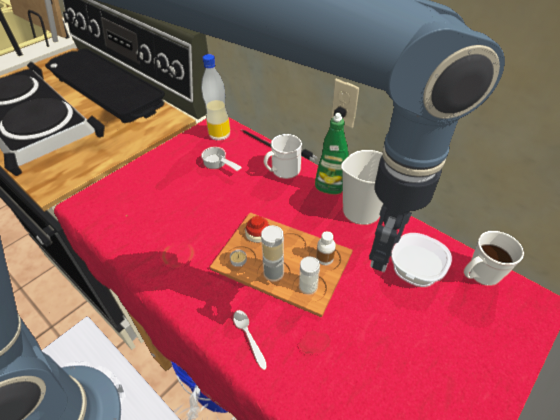

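The stack stands straight at (273,255), with its top at 148 mm against an expected 146 mm. The timer is at (258,226) and the bottle at (326,250), each in its recess. Nothing else has been disturbed and the gripper is clear, so I'm handing in.

```bash
python3 -c "
from plant import robot
print(robot.close_job())"
```

```text
the job is handed in; nothing more can be done
None
```

The job is handed in after about 46 s of robot time (verdict not shown): timer, bottle and stacked jars measured upright and within about 5 mm of target, tall jar and tealight unmoved; the first timer grasp closed on air because the fingertips sit 33 mm higher than the text says, and I corrected for that by touching the table.

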